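# Load a wood block into a spring board holder

## Task

Load the 160 mm long block into the spring board holder: push one of its ends in under the lip of either sprung jaw while you keep the other end raised, lower that other end past the lip of the second jaw, and let go so that the springs centre the block, lying flat on both ledges under both lips. Feel for the jaw and be gentle: push it back only as far as is needed and do not ram it against its stop. Leave the two other blocks and the mug where they are.

Things in the scene. Friction and masses are not known exactly. Their poses are not given: they have to be found in the camera images.
- work_block_center (a point): Centre (half-way up) of the block to load: dark wood, 48 mm wide (its x) x 160 mm long (its y) x 26 mm thick (its z), 0.13 kg, lying flat on the table at the start. It is the longest of the three loose blocks.
- spring_holder: Spring board holder: fixed steel base plate 312 x 70 x 10 mm (its x, y, z), origin at the centre of its underside. On it is clamped an aluminium carriage with two equal sprung steel jaws facing each other along x. The carriage stands up to 18 mm off the base's middle, either way along x; this is NOT measured: find a jaw by touch or sight. Carriage parts between the jaws are below z = 20 mm.
- holder_ledges (a point): Point of the base plate above its middle, level with the tops of the jaws' ledges (40 mm above table). Measured along x from the carriage's middle, each jaw at rest has an upright back face at 77 mm (so 154 mm face to face, 6 mm less than the block) and a ledge reaching inward to 63 mm. Jaws are 60 mm wide (y) and slide straight outward along x.
- holder_lips (a point): Point of the base plate above its middle, level with the tops of the jaws' lips (76 mm above table). Each lip is 5 mm thick and reaches inward to 71 mm: the groove below it is 31 mm high, 6 mm deep. A block tilted about 0.4 rad passes over the second lip and still enters the first groove with 4 mm of play in height, its upper end corner touching the back face first.
- holder_seat (a point): Point of the base plate above its middle, at the seated height of the block's centre (53 mm above table). Springs: a jaw yields at 3 N, then 0.6 N more per mm (damped 0.1 N per mm/s), hard stop at 17 mm. One jaw must be pushed back 12 mm (up to 14 mm while tilted) for the other end to pass the second lip; 15 mm (12 to 13 N) is good. Over 20 N between block and holder is ramming.
- wide_block_center (a point): Centre of another loose block, pale wood, 60 x 133 x 26 mm; not to be moved.
- short_block_center (a point): Centre of another loose block, dark wood, 45 x 122 x 26 mm; not to be moved.
- tea_mug: White mug, about 92 mm across, 126 mm with its handle, 95 mm high; origin under its centre; not to be moved.
- work_block: The same block as a solid; its origin is the centre of its underside as it lies at the start, axes as above.

How it is judged:
By the outcome, as a careful person would: the job done as asked, in the order asked, and still so for the second after the job is handed in, with the robot touching nothing.
It also fails if it takes over 58 s, if anything falls off the work surface, if the arm or the gripper's body presses on something with over 40 N, if the wrist force passes 120 N, or if a joint passes its speed limit or range.

## Robot

A 6-joint arm with a two-finger parallel gripper is mounted at the origin on a cart in front of the work surface, level with it; the furniture and walls round the work are solid. World frame = base frame: x ahead of the robot, y to its left, z up, the work surface at z = 0. Lengths are in m, angles in degrees, forces in N, time in s.
With the tool pointing down it reaches from about 0.4 to 0.825 m from the base axis. Payload 7 kg.
Tool frame: the origin (TCP) lies on the mounting face of the last link; the fingertips stand 178 mm ahead of it and the grasp point (between the pads) lies 159 mm ahead of it; z points along the fingers, y is the direction in which the jaws open and shut (so a half turn about z gives the same grasp; the last joint's range is limited). The gripper opens to 88 mm and grips with 3 to 60 N. Pads are 19 mm wide; open, the fingers measure 130 mm over their backs; the gripper's body (78 mm by 193 mm) begins 47 mm behind the grasp point.
Start: joints at [81.71, 20.546, 0.682, 0, -70.136, -16.507], TCP at [0.283, 0.613, 0.405] pointing down, gripper open.
Joint ranges: [-176.03, 176.03], [-82.01, 121.73], [-58.28, 71.71], [-173.87, 95.51], [-174.79, -0.11], [-173.66, 173.66]. Speed limits (degrees/s): [136.94, 136.94, 172.46, 180, 180, 180].

## Interface

Orientations are given as [roll, pitch, yaw] about the fixed x, y, z axes, in that order (R = Rz(yaw) Ry(pitch) Rx(roll)).
In Python, from plant import r gives the robot as it stands. The module is installed in compiled form; this text tells all that it offers.
- The arm moves only by the tool carry_out, never from a script. Its argument "plan" is a list of rows, each a list of 3 entries, a list of its own where there are three numbers: the shift along the tool's x, y, z in m, then the turn, a rotation vector about the tool's x, y, z in degrees, then the closure in counts, from 0 (fully open) to 255 (shut). In form: [[[x, y, z], [ax, ay, az], hand], ...]. A call has 1 to 12 rows; each row shifts and turns the commanded pose from where the row before left it, along the tool's axes as they then stand; what a row does not reach is not made up. A row lasts 1/12 s, in which the tool goes at most 41.7 mm and 7.16 degrees, less where a joint would pass 70% of its speed; a pose out of reach is approached as far as the arm can. A call is refused whole if a number of a shift passes 0.0417 or a number of a turn 7.16, either way. A call with a gripper value outside its range is refused whole. The fingers move at their own pace and stop on an object; "grip_force" is the grip in N (left out, the last holds). Time passes only in rows, so rows that do not move let the fingers close. It gives the time, the measured TCP pose, the force and the opening at its end, in the units of the state.
- r.get_state(): the state, without advancing time (a new reading comes with each control period).
- r.capture(name): name is "scene" or "top" or "wrist"; returns the picture (420x560x3 uint8, red, green, blue); there is no depth.
- r.get_calibration(name): a dict with "K" (3x3 intrinsics, pixels), "rvec" (rotation vector, rad) and "tvec" (3), from world to camera coordinates, as OpenCV has them. Camera axes: x right, y down, z forward; pixel columns grow to the right and rows downward; lengths in m; the calibration is good to about 2 mm. A picture is of the moment at which its call begins: read the wrist's pose just before it. get_calibration takes no time and is no camera call; for the wrist camera it gives the pose at the moment of the call.
- r.close_job(): hands the job in, once; it reports no verdict.
The state is a dict: "time_s": time; "joints": joint angles; "qd": joint speeds; "joint_torque": joint torques, N m; "tcp_pos": TCP position; "eef_rot": TCP orientation; "contact_force": force on the tool from outside, world axes, zero at the start; "moment": the same for the moment, N m; "gripper_width": finger opening in m.
Only numpy, scipy, OpenCV 4.12 (cv2) and the standard library are available. Lean on these libraries where they do the work, as an engineer would, in place of code of your own. Each camera call takes 0.05 s, during which the arm holds its last target. There are 200 camera calls.

## Working session

There is one attempt and no reset: what is moved stays moved. The work goes in short steps, Python scripts to look and compute and a tool call to move; the robot and the scene stay as the last step left them, time stands still between calls to the robot, and variables do not carry over. Pictures are saved under pics/ and viewed, about 8 in all and at most 12, crops included, and the job is handed in when it is done.

Besides the shell and the picture viewer there is one more tool, called after "Call:" in YAML: its name, and indented under it one key for each argument. carry_out: Moves the arm, as the interface text tells. Its arguments: {"type":"object","properties":{"plan":{"type":"array","items":{"type":"array"}},"grip_force":{"type":"number"}},"required":["plan"]}

```bash
mkdir -p pics
python3 - <<'E'
from plant import r
import cv2
print(r.get_state())
for n in("scene","top","wrist"):
    print(n,r.get_calibration(n)); cv2.imwrite(f"pics/{n}0.png",r.capture(n)[:,:,::-1])
E
```

```text
{'time_s': 0.0, 'joints': array([ 8.17104573e+01,  2.05915168e+01,  6.35195656e-01, -1.89055784e-02,
       -7.01362028e+01, -1.65091146e+01]), 'qd': array([ 0.00046767,  0.06070679,  0.05184849, -0.01206582,  0.00049923,
        0.06613302]), 'joint_torque': array([ 1.38869789e-03, -5.82719314e+01,  2.93048644e+01,  6.99741885e+00,
        6.85591658e-03, -1.58814692e-04]), 'tcp_pos': array([0.28301663, 0.6125986 , 0.40373615]), 'eef_rot': array([ 1.7990624e+02, -9.2548541e-03, -2.4805088e+01]), 'contact_force': array([ 0.55588174,  0.66274334, -0.14874189]), 'moment': array([-0.00439084, -0.01984258, -0.02326511]), 'gripper_width': 0.08767314132567987}
scene {'K': array([[383.18296083,   0.        , 279.27224505],
       [  0.        , 383.18296083, 215.46561033],
       [  0.        ,   0.        ,   1.        ]]), 'rvec': array([ 2.268745  , -0.71437117,  0.3155387 ]), 'tvec': array([-0.40773641,  0.38535142,  0.72837623])}
top {'K': array([[529.03415227,   0.        , 274.92665636],
       [  0.        , 529.03415227, 209.94234753],
       [  0.        ,   0.        ,   1.        ]]), 'rvec': array([ 2.14498894, -2.09485131,  0.19620307]), 'tvec': array([0.13066652, 0.59551909, 1.2537241 ])}
wrist {'K': array([[324.923625  ,   0.        , 279.46356443],
       [  0.        , 324.923625  , 211.95372504],
       [  0.        ,   0.        ,   1.        ]]), 'rvec': array([-1.59924029,  2.4981734 ,  0.35575352]), 'tvec': array([ 0.67474164, -0.03394708,  0.39082516])}
```

View pics/top0.png

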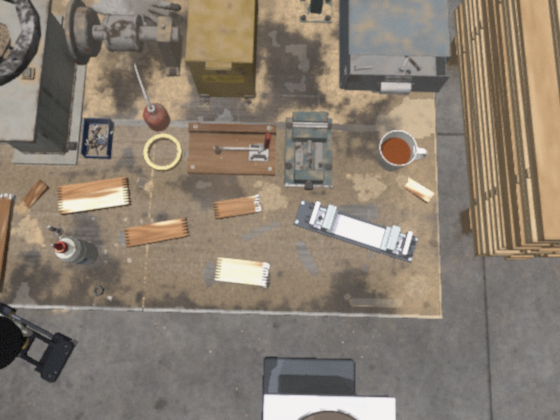

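View pics/scene0.png

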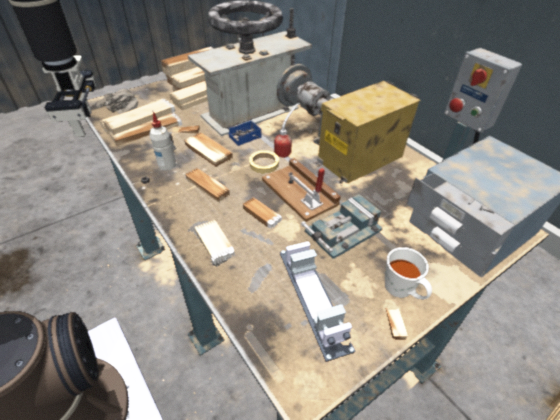

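The top view shows the work block (longest dark one) at about (156,232). The short dark block is at (237,207), the pale one at (241,271), the mug at (398,148), and the holder runs from (298,212) to (415,252).

```bash
cat > h.py <<'E'
import numpy as np, cv2
from plant import r
def ray(cal,px,z):
    R=cv2.Rodrigues(cal["rvec"])[0]; C=-R.T@cal["tvec"]
    p=np.atleast_2d(np.float64(px)); d=np.c_[p,np.ones(len(p))]@np.linalg.inv(cal["K"]).T@R
    return C+d*((z-C[2])/d[:,2])[:,None]
def proj(cal,P): return cv2.projectPoints(np.float64(P),cal["rvec"],cal["tvec"],cal["K"],None)[0][:,0]
E
python3 - <<'E'
from h import *
im=cv2.imread("pics/top0.png"); cal=r.get_calibration("top")
hsv=cv2.cvtColor(im,cv2.COLOR_BGR2HSV)
print(hsv[232,150:162:4],hsv[240,140],hsv[215,156],hsv[250,150])
a=cv2.resize(im[210:255,110:205],None,fx=8,fy=8,interpolation=cv2.INTER_CUBIC)[:, :760]
b=cv2.resize(im[195:265,285:425],None,fx=5.4,fy=3.4*0+3.2,interpolation=cv2.INTER_CUBIC)
c=np.zeros((a.shape[0]+b.shape[0],760,3),np.uint8); c[:a.shape[0],:a.shape[1]]=a; c[a.shape[0]:,:b.shape[1]]=b[:,:760]
cv2.imwrite("pics/c1.png",c); print(c.shape)
E
```

```text
[[ 13 116 184]
 [ 13 117 183]
 [ 14 115 182]] [ 14 119 170] [ 17  56 131] [ 17  67 144]
(584, 760, 3)
```

View pics/c1.png

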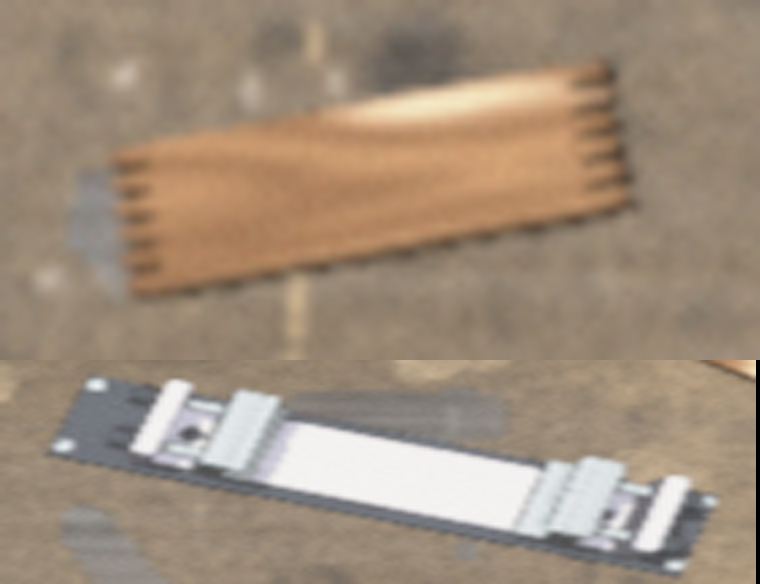

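The crop shows the block corners at (115,155), (610,62), (632,205) and (130,295), 8x scale. The holder's carriage clearly stands off toward the right end (world -y).

Run:
```python
from h import *
cal=r.get_calibration("top"); w=r.get_calibration("wrist")
R=cv2.Rodrigues(w["rvec"])[0]; C=-R.T@w["tvec"]; s=r.get_state()
from scipy.spatial.transform import Rotation as Ro
Rt=Ro.from_euler('xyz',s['eef_rot'],degrees=True).as_matrix()
print("cam in tool",Rt.T@(C-s['tcp_pos'])," axis",Rt.T@R[2], Rt.T@R[0])
im=cv2.imread("pics/top0.png"); hsv=cv2.cvtColor(im,cv2.COLOR_BGR2HSV)
def rep(n,px,z):
    P=ray(cal,px,z); print(n,P.mean(0).round(4)); 
    for i in range(4): d=P[(i+1)%4]-P[i]; print("  ",P[i].round(4),np.hypot(*d[:2]).round(4),np.degrees(np.arctan2(d[1],d[0])).round(1))
k=np.array([[115,155],[610,62],[632,205],[130,295]])/8-0.5+0.5/8+[110,210]
rep("blk",k,.026)
h=np.array([[92,378],[48,452],[682,572],[718,492]])
h=(h-[0,360])/[5.4,3.2]+[285,195]-0.4
rep("base",h,.010)
for n,p in {"LjawOut":[(245,390),(208,466)],"LjawIn":[(282,400),(250,472)],"RjawIn":[(580,458),(550,536)],"RjawOut":[(627,462),(600,540)]}.items():
    p=(np.array(p)-[0,360])/[5.4,3.2]+[285,195]-0.4
    print(n,ray(cal,p,.076).round(4).tolist())
```

```text
cam in tool [ 0.07614917 -0.00065781  0.02022701]  axis [-2.80297401e-01  4.35430148e-04  9.59913109e-01] [ 1.18448649e-03  9.99999293e-01 -1.07740329e-04]
blk [0.5348 0.4427 0.026 ]
   [0.5405 0.5242 0.026 ] 0.1579 -77.8
   [0.5739 0.3699 0.026 ] 0.0464 -168.2
   [0.5284 0.3604 0.026 ] 0.1589 101.7
   [0.4963 0.5161 0.026 ] 0.0449 10.4
base [ 0.5543 -0.0614  0.01  ]
   [0.6283 0.0769 0.01  ] 0.064 161.9
   [0.5674 0.0968 0.01  ] 0.3102 -106.6
   [ 0.4787 -0.2005  0.01  ] 0.0666 -16.1
   [ 0.5427 -0.2189  0.01  ] 0.308 73.9
LjawOut [[0.6066, 0.0104, 0.076], [0.5474, 0.0268, 0.076]]
LjawIn [[0.5992, -0.0063, 0.076], [0.5433, 0.0079, 0.076]]
RjawIn [[0.5575, -0.1402, 0.076], [0.4978, -0.1258, 0.076]]
RjawOut [[0.5549, -0.1612, 0.076], [0.4953, -0.148, 0.076]]
```

View pics/wrist0.png

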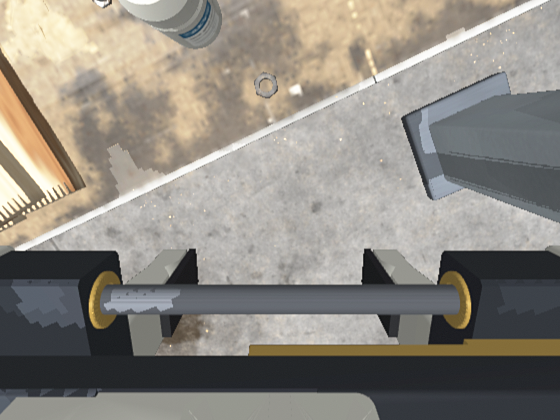

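The wrist view confirms the camera sits on the tool's +x side. I'll grasp with yaw -78 and take the tool's +x end into the holder's -y jaw.

```bash
cat >> h.py <<'E'
from scipy.spatial.transform import Rotation as Ro
def pose():
    s=r.get_state(); return s['tcp_pos'],Ro.from_euler('xyz',s['eef_rot'],degrees=True),s
def delta(pos,rpy):
    p,R,s=pose(); G=Ro.from_euler('xyz',rpy,degrees=True)
    print("shift(mm, current tool axes)",(R.inv().apply(np.array(pos)-p)*1e3).round(2),"turn",(R.inv()*G).as_rotvec(degrees=True).round(2))
    print("shift in goal tool axes",(G.inv().apply(np.array(pos)-p)*1e3).round(2))
E
python3 -c "
from h import *
delta([.535,.4425,.30],[180,0,-78.1])"
```

```text
shift(mm, current tool axes) [300.05  48.62 104.03] turn [ 7.00e-02 -4.00e-02  5.33e+01]
shift in goal tool axes [ 218.43 -211.45  103.92]
```

Call:
carry_out:
  plan:
    - [[0.015, 0.0025, 0], [0, 0, 0], 0]
    - [[0.03, 0.005, 0], [0, 0, 0], 0]
    - [[0.03, 0.005, 0], [0, 0, 0], 0]
    - [[0.03, 0.005, 0], [0, 0, 0], 0]
    - [[0.03, 0.005, 0], [0, 0, 0], 0]
    - [[0.03, 0.005, 0], [0, 0, 0], 0]
    - [[0.03, 0.005, 0], [0, 0, 0], 0]
    - [[0.03, 0.005, 0], [0, 0, 0], 0]
    - [[0.03, 0.005, 0], [0, 0, 0], 0]
    - [[0.03, 0.004, 0], [0, 0, 0], 0]
    - [[0.015, 0.002, 0], [0, 0, 0], 0]

```text
time_s: 1.07
tcp_pos: [0.5377, 0.4404, 0.4043]
eef_rot: [180.0, -0.0, -24.9]
contact_force: [0.3, 1.4, 0.1]
gripper_width: 0.0875
```

Call:
carry_out:
  plan:
    - [[0, 0, 0.01], [0, 0, 6], 0]
    - [[0, 0, 0.014], [0, 0, 6.7], 0]
    - [[0, 0, 0.014], [0, 0, 6.8], 0]
    - [[0, 0, 0.014], [0, 0, 6.8], 0]
    - [[0, 0, 0.014], [0, 0, 6.8], 0]
    - [[0, 0, 0.014], [0, 0, 6.8], 0]
    - [[0, 0, 0.014], [0, 0, 6.7], 0]
    - [[0, 0, 0.01], [0, 0, 6.7], 0]
    - [[0, 0, 0], [0, 0, 0], 0]
    - [[0, 0, 0], [0, 0, 0], 0]

```text
time_s: 1.9
tcp_pos: [0.5351, 0.4427, 0.3002]
eef_rot: [179.9, -0.1, -77.9]
contact_force: [-0.1, 0.1, 1.0]
gripper_width: 0.088
```

```bash
python3 -c "
from h import *
print(pose()[0],pose()[2]['eef_rot'],pose()[2]['joints'])
delta([.535,.4425,.181],[180,0,-78.1])
w=r.get_calibration('wrist');im=r.capture('wrist');np.save('w1.npy',im);cv2.imwrite('pics/w1.png',im[:,:,::-1])
np.savez('w1c.npz',**w)
"
```

```text
[0.5351243  0.44266346 0.30017343] [ 1.79942752e+02 -6.04020261e-02 -7.78868688e+01] [ 5.56315227e+01  2.65764874e+01 -4.13018561e+00  5.09065411e-03
 -5.93764326e+01 -4.35210180e+01]
shift(mm, current tool axes) [1.0000e-02 4.0000e-02 1.1917e+02] turn [ 0.06 -0.06  0.21]
shift in goal tool axes [  0.13   0.16 119.17]
```

View pics/w1.png

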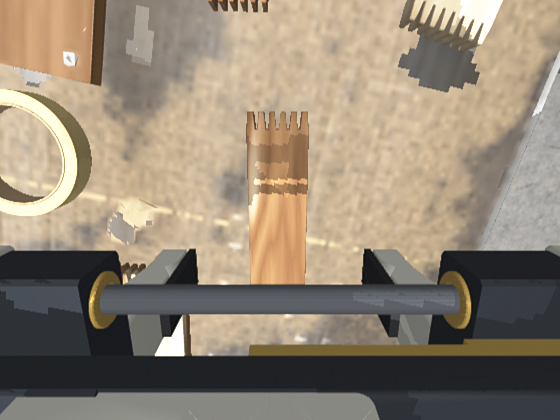

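The wrist view shows the block centred between the fingers, its end edge at row 112, columns 248–308.

```bash
python3 -c "
from h import *
w=dict(np.load('w1c.npz'))
P=ray(w,[[248,112],[308,112],[249.5,280],[305.5,280]],.026);print(P.round(4))
p,R,s=pose(); print('in tool',(R.inv().apply(P-p)*1e3).round(1))
"
```

```text
[[0.5752 0.3701 0.026 ]
 [0.5314 0.3606 0.026 ]
 [0.5483 0.5066 0.026 ]
 [0.5008 0.4964 0.026 ]]
in tool [[ 79.6 -23.6 275. ]
 [ 79.6  21.2 275. ]
 [-59.6 -26.  275. ]
 [-59.6  22.5 275. ]]
```

Call:
carry_out:
  plan:
    - [[0, 0, 0.01], [0, 0, 0], 0]
    - [[0, 0, 0.02], [0, 0, 0], 0]
    - [[0, 0, 0.025], [0, 0, 0], 0]
    - [[0, 0, 0.025], [0, 0, 0], 0]
    - [[0, 0, 0.02], [0, 0, 0], 0]
    - [[0, 0, 0.011], [0, 0, 0], 0]
    - [[0, 0, 0.004], [0, 0, 0], 0]
    - [[0, 0, 0.003], [0, 0, 0], 0]
    - [[0, 0, 0], [0, 0, 0], 0]
    - [[0, 0, 0], [0, 0, 0], 0]

```text
time_s: 2.78
tcp_pos: [0.5355, 0.4433, 0.184]
eef_rot: [-179.9, 0.1, -78.1]
contact_force: [-0.1, 0.6, -0.1]
gripper_width: 0.0876
```

Call:
carry_out:
  plan:
    - [[0, -0.001, 0.002], [0, 0, 0], 0]
    - [[0, 0, 0.001], [0, 0, 0], 0]
    - [[0, 0, 0], [0, 0, 0], 110]
    - [[0, 0, 0], [0, 0, 0], 180]
    - [[0, 0, 0], [0, 0, 0], 255]
    - [[0, 0, 0], [0, 0, 0], 255]
    - [[0, 0, 0], [0, 0, 0], 255]
    - [[0, 0, 0], [0, 0, 0], 255]
    - [[0, 0, 0], [0, 0, 0], 255]
    - [[0, 0, 0], [0, 0, 0], 255]
  grip_force: 55

```text
time_s: 3.62
tcp_pos: [0.5361, 0.4431, 0.1796]
eef_rot: [180.0, -0.0, -78.1]
contact_force: [-0.1, 1.0, 0.6]
gripper_width: 0.0473
```

Call:
carry_out:
  plan:
    - [[0, 0, -0.005], [0, 0, 0], 255]
    - [[0, 0, -0.015], [0, 0, 0], 255]
    - [[0, 0, -0.025], [0, 0, 0], 255]
    - [[0, 0, -0.03], [0, 0, 0], 255]
    - [[0, 0, -0.03], [0, 0, 0], 255]
    - [[0, 0, -0.03], [0, 0, 0], 255]
    - [[0, 0, -0.03], [0, 0, 0], 255]
    - [[0, 0, -0.03], [0, 0, 0], 255]
    - [[0, 0, -0.02], [0, 0, 0], 255]
    - [[0, 0, -0.006], [0, 0, 0], 255]
    - [[0, 0, 0], [0, 0, 0], 255]

```text
time_s: 4.53
tcp_pos: [0.5361, 0.4431, 0.4031]
eef_rot: [-179.8, 0.1, -78.1]
contact_force: [0.0, -0.0, -1.1]
gripper_width: 0.0476
```

```bash
python3 -c "
from h import *
print(pose()[2]['gripper_width'],pose()[0])
delta([.563,-.013,.40],[180,0,-106.35])"
```

```text
0.04755328316579935 [0.53614619 0.44312184 0.40311293]
shift(mm, current tool axes) [451.86  67.83   1.79] turn [-0.12  0.18 28.26]
shift in goal tool axes [ 430.12 -154.17    3.11]
```

Call:
carry_out:
  plan:
    - [[0.025, 0.004, 0], [0, 0, 0], 255]
    - [[0.038, 0.006, 0], [0, 0, 0], 255]
    - [[0.04, 0.006, 0], [0, 0, 0], 255]
    - [[0.04, 0.006, 0], [0, 0, 0], 255]
    - [[0.04, 0.006, 0], [0, 0, 0], 255]
    - [[0.04, 0.006, 0], [0, 0, 0], 255]
    - [[0.04, 0.006, 0], [0, 0, 0], 255]
    - [[0.04, 0.006, 0], [0, 0, 0], 255]
    - [[0.04, 0.006, 0], [0, 0, 0], 255]
    - [[0.04, 0.006, 0], [0, 0, 0], 255]
    - [[0.04, 0.006, 0], [0, 0, 0], 255]
    - [[0.029, 0.004, 0.002], [0, 0, 0], 255]

```text
time_s: 5.53
tcp_pos: [0.5619, -0.016, 0.3972]
eef_rot: [179.9, 0.0, -78.2]
contact_force: [0.9, 0.8, -0.7]
gripper_width: 0.0476
```

Call:
carry_out:
  plan:
    - [[0, 0, 0], [0, 0, 5], 255]
    - [[0, 0, 0], [0, 0, 6.1], 255]
    - [[0, 0, 0], [0, 0, 6.1], 255]
    - [[0, 0, 0], [0, 0, 6.1], 255]
    - [[0, 0, 0], [0, 0, 5], 255]
    - [[0, 0, 0], [0, 0, 0], 255]
    - [[0, 0, 0], [0, 0, 0], 255]
    - [[0, 0, 0], [0, 0, 0], 255]

```text
time_s: 6.2
tcp_pos: [0.5626, -0.0132, 0.3977]
eef_rot: [179.9, -0.0, -106.2]
contact_force: [0.1, -0.5, -0.6]
gripper_width: 0.0473
```

```bash
python3 -c "
from h import *
p,R,s=pose();print(p,s['eef_rot'],s['joints'],s['contact_force'],s['moment'])
w=r.get_calibration('wrist');im=r.capture('wrist');cv2.imwrite('pics/w2.png',im[:,:,::-1])
np.savez('w2c.npz',**w)
"
```

```text
[ 0.562551   -0.0132099   0.39773075] [ 1.79920541e+02 -3.96513909e-02 -1.06228809e+02] [ 1.85788269e+01  1.03235872e+01 -1.42708126e+01 -1.40677707e-02
 -6.54934767e+01 -3.48018184e+01] [ 0.10431529 -0.49406062 -0.57001029] [ 0.08845665 -0.14661029  0.04590302]
```

View pics/w2.png

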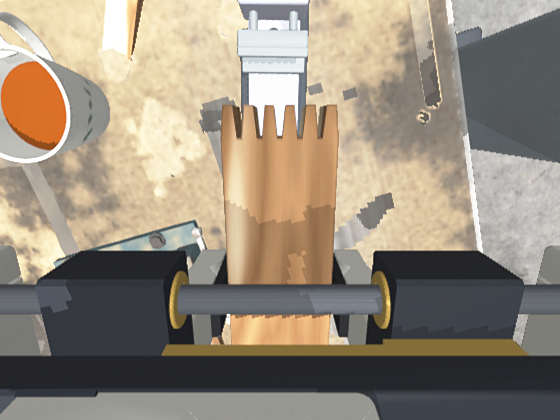

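The jaw appears at columns 238–308, rows 0–75, and the block end at row 105, columns 221–339. I'll zoom in on the jaw.

```bash
python3 -c "
import cv2
im=cv2.imread('pics/w2.png')[0:115,215:345];cv2.imwrite('pics/c2.png',cv2.resize(im,None,fx=5,fy=5,interpolation=cv2.INTER_CUBIC))"
```

```text
(no output)
```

View pics/c2.png

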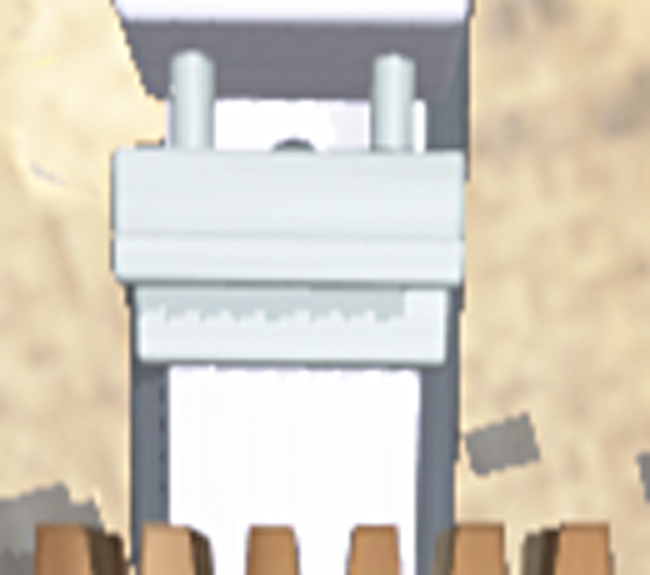

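The zoom shows the lip's inner edge at crop row ~281 (image row 56, columns 237.8–307.8). The ledge's inner edge is at crop row ~361 (image row 72).

```bash
python3 -c "
from h import *
w=dict(np.load('w2c.npz'));p,R,s=pose()
t=lambda px,z:(R.inv().apply(ray(w,px,z)-p)*1e3).round(1)
q=lambda a:np.array(a)/5+[215-.4,-.4]
L=q([[113,281],[465,281]]);print('lip',t(L,.076),ray(w,L,.076).round(4))
print('lip back',t(q([[113,152],[465,152]]),.076))
print('ledge',t(q([[138,361],[446,361]]),.040))
z=p[2]-.1665+.013
print('block',t([[221,105],[339,105]],z), 'block low part', t([[230,240],[332,240]],z))
"
```

```text
lip [[125.1 -36.3 322. ]
 [125.2  23.4 322.1]] [[ 0.5621 -0.1435  0.076 ]
 [ 0.5047 -0.1269  0.076 ]]
lip back [[144.7 -35.6 322. ]
 [144.8  22.9 322.1]]
ledge [[117.  -36.2 358. ]
 [117.1  23.  358.1]]
block [[ 79.6 -23.3 153.5]
 [ 79.7  22.6 153.6]] block low part [[ 23.5 -22.1 153.5]
 [ 23.5  22.5 153.5]]
```

Call:
carry_out:
  plan:
    - [[0.015, -0.002, 0], [0, 0, 0], 255]
    - [[0.03, -0.002, 0], [0, -3, 0], 255]
    - [[0.03, -0.0022, 0], [0, -5, 0], 255]
    - [[0.022, 0, 0.012], [0, -5, 0], 255]
    - [[0.009, 0, 0.004], [0, -5, 0], 255]
    - [[0, 0, 0], [0, -4.9, 0], 255]
    - [[0, 0, 0], [0, 0, 0], 255]
    - [[0, 0, 0], [0, 0, 0], 255]

```text
time_s: 6.92
tcp_pos: [0.5397, -0.1149, 0.3763]
eef_rot: [-180.0, 22.8, -106.5]
contact_force: [0.5, 0.3, -1.1]
gripper_width: 0.0478
```

```bash
cat >> h.py <<'E'
LIP=np.array([.5334,-.1352,0]); yaw=np.radians(-106.23); ex=np.array([np.cos(yaw),np.sin(yaw),0]); ey=np.array([np.sin(yaw),-np.cos(yaw),0])
# H: x toward jaw 1, measured from jaw-1 lip edge (mm); y; height
def rep():
    p,R,s=pose(); c=p+R.apply([0,0,.1665]); X=R.as_matrix()
    xb,zb=X[:,0],-X[:,2]
    f=lambda P:np.round([(P-LIP)@ex*1e3,(P-LIP)@ey*1e3,P[2]*1e3],1)
    F=s['contact_force']
    print("t",round(s['time_s'],2),"tilt",round(np.degrees(np.arcsin(-xb[2])),2),"side",round(np.degrees(np.arcsin(X[2,1])),2),"yawerr",round(np.degrees(np.arctan2(xb@ey,xb@ex)),2))
    print("c",f(c),"Aup",f(c+.08*xb+.013*zb),"Alow",f(c+.08*xb-.013*zb),"Blow",f(c-.08*xb-.013*zb))
    print("F push",round(-F@ex,2),"y",round(F@ey,2),"z",round(F[2],2),"M",s['moment'].round(2),"w",round(s['gripper_width'],4))
E
python3 -c "
from h import *
rep();print(pose()[2]['joints'].round(1))"
```

```text
t 6.92 tilt 22.77 side -0.03 yawerr 0.24
c [-85.7  -0.8 222.8] Aup [ -6.9  -0.4 203.8] Alow [-16.9  -0.5 179.8] Blow [-164.5   -1.1  241.7]
F push 0.4 y -0.41 z -1.14 M [-1.35  0.29 -0.03] w 0.0478
[ -1.5  10.7  -8.8 -24.1 -66.2  -5.9]
```

Call:
carry_out:
  plan:
    - [[0.0045, 0, 0.011], [0, 0, 0], 255]
    - [[0.0093, 0, 0.0221], [0, 0, 0], 255]
    - [[0.0093, 0, 0.0221], [0, 0, 0], 255]
    - [[0.0093, 0, 0.0221], [0, 0, 0], 255]
    - [[0.0093, 0, 0.0221], [0, 0, 0], 255]
    - [[0.0047, 0, 0.011], [0, 0, 0], 255]
    - [[0, 0, 0], [0, 0, 0], 255]
    - [[0, 0, 0], [0, 0, 0], 255]

```text
time_s: 7.58
tcp_pos: [0.5399, -0.113, 0.2561]
eef_rot: [179.9, 22.8, -106.3]
contact_force: [0.2, -0.6, -0.9]
gripper_width: 0.0477
```

```bash
python3 -c "
from h import *
rep()
w=r.get_calibration('wrist');im=r.capture('wrist');cv2.imwrite('pics/w3.png',im[:,:,::-1])
np.savez('w3c.npz',**w)
cv2.imwrite('pics/c3.png',cv2.resize(im[0:230,160:400,::-1],None,fx=2.6,fy=2.6,interpolation=cv2.INTER_CUBIC))"
```

```text
t 7.58 tilt 22.81 side 0.08 yawerr 0.1
c [-8.770e+01  1.000e-01  1.026e+02] Aup [-8.9  0.3 83.6] Alow [-19.    0.3  59.6] Blow [-166.5    0.   121.7]
F push -0.49 y -0.31 z -0.91 M [-1.31  0.27 -0.05] w 0.0477
```

View pics/c3.png

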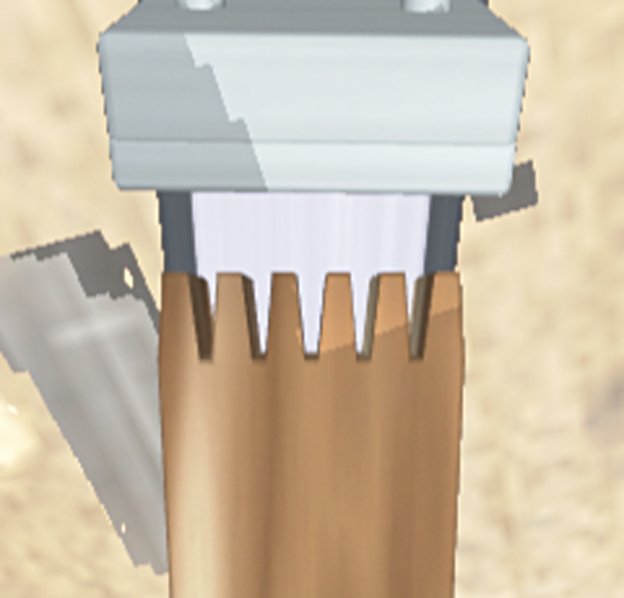

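The crop shows the block centred laterally on the jaw (block columns 162–463, jaw 113–515). Its end lies just short of the lip edge.

Call:
carry_out:
  plan:
    - [[0.002, 0, 0.005], [0, 0, 0], 255]
    - [[0.0026, 0, 0.006], [0, 0, 0], 255]
    - [[0.002, 0, 0.0048], [0, 0, 0], 255]
    - [[0, 0, 0], [0, 0, 0], 255]
    - [[0, 0, 0], [0, 0, 0], 255]
    - [[0, 0, 0], [0, 0, 0], 255]
    - [[0, 0, 0], [0, 0, 0], 255]

```text
time_s: 8.22
tcp_pos: [0.5398, -0.1136, 0.2396]
eef_rot: [-180.0, 22.9, -106.4]
contact_force: [0.4, 0.0, -0.3]
gripper_width: 0.0474
```

```bash
python3 -c "
from h import *
rep();rep()"
```

```text
t 8.22 tilt 22.9 side -0.02 yawerr 0.17
c [-87.4  -0.4  86.2] Aup [-8.6 -0.2 67.1] Alow [-18.7  -0.2  43.1] Blow [-166.1   -0.6  105.4]
F push 0.15 y -0.35 z -0.3 M [-1.26  0.37  0.01] w 0.0474
t 8.22 tilt 22.9 side -0.02 yawerr 0.17
c [-87.4  -0.4  86.2] Aup [-8.6 -0.2 67.1] Alow [-18.7  -0.2  43.1] Blow [-166.1   -0.6  105.4]
F push 0.15 y -0.35 z -0.3 M [-1.26  0.37  0.01] w 0.0474
```

Call:
carry_out:
  plan:
    - [[0.0018, 0, 0], [0, 0, 0], 255]
    - [[0.0028, 0, -0.0011], [0, 0, 0], 255]
    - [[0.0028, 0, -0.0012], [0, 0, 0], 255]
    - [[0.0018, 0, -0.0008], [0, 0, 0], 255]
    - [[0.0009, 0, -0.0004], [0, 0, 0], 255]
    - [[0.0009, 0, -0.0004], [0, 0, 0], 255]
    - [[0, 0, 0], [0, 0, 0], 255]
    - [[0, 0, 0], [0, 0, 0], 255]

```text
time_s: 8.88
tcp_pos: [0.5364, -0.1247, 0.2387]
eef_rot: [180.0, 22.9, -106.4]
contact_force: [0.3, 0.3, -2.4]
gripper_width: 0.0477
```

```bash
python3 -c "
from h import *
rep()"
```

```text
t 8.88 tilt 22.9 side 0.0 yawerr 0.18
c [-75.7  -0.2  85.3] Aup [ 3.   0.1 66.1] Alow [-7.1  0.  42.2] Blow [-154.5   -0.4  104.4]
F push 0.42 y -0.24 z -2.41 M [-1.33  0.32 -0.02] w 0.0477
```

Call:
carry_out:
  plan:
    - [[0.0009, 0, -0.0004], [0, 0, 0], 255]
    - [[0, 0, 0], [0, 0, 0], 255]
    - [[0, 0, 0], [0, 0, 0], 255]

```text
time_s: 9.13
tcp_pos: [0.5362, -0.1255, 0.2387]
eef_rot: [-180.0, 22.9, -106.4]
contact_force: [0.6, 1.5, -0.9]
gripper_width: 0.0475
```

Call:
carry_out:
  plan:
    - [[0.0009, 0, -0.0004], [0, 0, 0], 255]
    - [[0, 0, 0], [0, 0, 0], 255]
    - [[0, 0, 0], [0, 0, 0], 255]

```text
time_s: 9.38
tcp_pos: [0.5359, -0.1265, 0.2387]
eef_rot: [-180.0, 22.9, -106.4]
contact_force: [-0.7, 0.2, -0.7]
gripper_width: 0.0475
```

```bash
python3 -c "
from h import *
rep()"
```

```text
t 9.38 tilt 22.9 side -0.0 yawerr 0.17
c [-73.8  -0.2  85.3] Aup [ 5.   0.  66.2] Alow [-5.2  0.  42.2] Blow [-152.5   -0.4  104.5]
F push -0.02 y 0.74 z -0.65 M [-1.29  0.45  0.01] w 0.0475
```

Call:
carry_out:
  plan:
    - [[0.0009, 0, -0.0004], [0, 0, 0], 255]
    - [[0, 0, 0], [0, 0, 0], 255]
    - [[0, 0, 0], [0, 0, 0], 255]

```text
time_s: 9.63
tcp_pos: [0.5357, -0.1274, 0.2387]
eef_rot: [-180.0, 22.9, -106.4]
contact_force: [-1.0, 1.1, -1.2]
gripper_width: 0.0469
```

Call:
carry_out:
  plan:
    - [[0.0009, 0, -0.0004], [0, 0, 0], 255]
    - [[0, 0, 0], [0, 0, 0], 255]
    - [[0, 0, 0], [0, 0, 0], 255]

```text
time_s: 9.88
tcp_pos: [0.5354, -0.1281, 0.2388]
eef_rot: [-180.0, 22.9, -106.4]
contact_force: [2.3, 4.0, -1.5]
gripper_width: 0.0474
```

Call:
carry_out:
  plan:
    - [[0.0009, 0, -0.0004], [0, 0, 0], 255]
    - [[0, 0, 0], [0, 0, 0], 255]
    - [[0, 0, 0], [0, 0, 0], 255]

```text
time_s: 10.13
tcp_pos: [0.5351, -0.1292, 0.2388]
eef_rot: [-180.0, 22.9, -106.4]
contact_force: [0.9, 3.3, -1.0]
gripper_width: 0.0477
```

```bash
python3 -c "
from h import *
rep()"
```

```text
t 10.13 tilt 22.91 side -0.0 yawerr 0.17
c [-71.   -0.2  85.4] Aup [ 7.7  0.1 66.2] Alow [-2.4  0.  42.3] Blow [-149.8   -0.4  104.6]
F push 3.4 y 0.05 z -0.99 M [ 0.19 -0.08 -0.08] w 0.0477
```

Contact was felt at Aup ≈ 6.5 mm past the lip edge (expected 6.0), at the 3 N yield force. Pushing on slowly.

Call:
carry_out:
  plan:
    - [[0.0009, 0, -0.0004], [0, 0, 0], 255]
    - [[0.0009, 0, -0.0004], [0, 0, 0], 255]
    - [[0.0009, 0, -0.0004], [0, 0, 0], 255]
    - [[0.0009, 0, -0.0004], [0, 0, 0], 255]
    - [[0.0009, 0, -0.0004], [0, 0, 0], 255]
    - [[0.0009, 0, -0.0004], [0, 0, 0], 255]
    - [[0.0009, 0, -0.0004], [0, 0, 0], 255]
    - [[0.0009, 0, -0.0004], [0, 0, 0], 255]
    - [[0, 0, 0], [0, 0, 0], 255]
    - [[0, 0, 0], [0, 0, 0], 255]
    - [[0, 0, 0], [0, 0, 0], 255]

```text
time_s: 11.05
tcp_pos: [0.533, -0.1362, 0.2389]
eef_rot: [180.0, 23.0, -106.4]
contact_force: [2.7, 7.5, -1.1]
gripper_width: 0.0472
```

```bash
python3 -c "
from h import *
rep()"
```

```text
t 11.05 tilt 22.98 side 0.0 yawerr 0.18
c [-64.   -0.1  85.6] Aup [14.8  0.1 66.4] Alow [ 4.6  0.1 42.4] Blow [-142.7   -0.3  104.9]
F push 7.97 y -0.46 z -1.13 M [ 1.47 -0.45 -0.14] w 0.0472
```

Call:
carry_out:
  plan:
    - [[0.0009, 0, -0.0004], [0, 0, 0], 255]
    - [[0.0009, 0, -0.0004], [0, 0, 0], 255]
    - [[0.0009, 0, -0.0004], [0, 0, 0], 255]
    - [[0.0009, 0, -0.0004], [0, 0, 0], 255]
    - [[0.0009, 0, -0.0004], [0, 0, 0], 255]
    - [[0.0009, 0, -0.0004], [0, 0, 0], 255]
    - [[0.0009, 0, -0.0004], [0, 0, 0], 255]
    - [[0, 0, 0], [0, 0, 0], 255]
    - [[0, 0, 0], [0, 0, 0], 255]
    - [[0, 0, 0], [0, 0, 0], 255]

```text
time_s: 11.88
tcp_pos: [0.5312, -0.1421, 0.239]
eef_rot: [180.0, 23.0, -106.4]
contact_force: [3.0, 10.1, -0.5]
gripper_width: 0.0474
```

```bash
python3 -c "
from h import *
rep()
w=r.get_calibration('wrist');im=r.capture('wrist');cv2.imwrite('pics/w4.png',im[:,:,::-1]);im=r.capture('scene')
cv2.imwrite('pics/c4.png',cv2.resize(im[200:370,240:400,::-1],None,fx=3.5,fy=3.5,interpolation=cv2.INTER_CUBIC))"
```

```text
t 11.88 tilt 23.04 side 0.02 yawerr 0.19
c [-57.9  -0.   85.8] Aup [20.8  0.2 66.4] Alow [10.6  0.2 42.5] Blow [-136.6   -0.3  105.1]
F push 10.55 y -0.09 z -0.48 M [ 2.72 -0.81 -0.13] w 0.0474
```

View pics/c4.png

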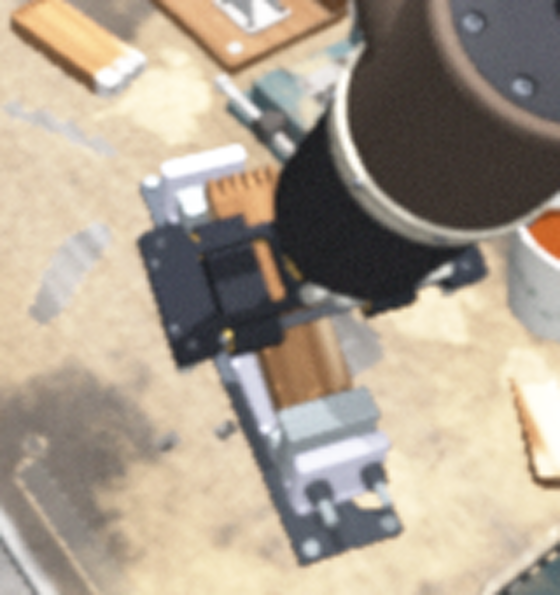

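The scene view shows jaw 1 (bottom, about (330,430)) pushed back with the block's end under its lip and the other end raised. I'll push about 1.2 mm more, then lower by pivoting about the upper end corner.

Call:
carry_out:
  plan:
    - [[0.0007, 0, -0.0003], [0, 0, 0], 255]
    - [[0.0007, 0, -0.0003], [0, 0, 0], 255]
    - [[0, 0, 0], [0, 0, 0], 255]
    - [[-0.00267, 0, 0.00142], [0, 1, 0], 255]
    - [[-0.00267, 0, 0.00142], [0, 1, 0], 255]
    - [[-0.00267, 0, 0.00142], [0, 1, 0], 255]
    - [[-0.00267, 0, 0.00142], [0, 1, 0], 255]
    - [[-0.00267, 0, 0.00142], [0, 1, 0], 255]
    - [[-0.00267, 0, 0.00142], [0, 1, 0], 255]
    - [[0, 0, 0], [0, 0, 0], 255]
    - [[0, 0, 0], [0, 0, 0], 255]

```text
time_s: 12.9
tcp_pos: [0.536, -0.126, 0.2366]
eef_rot: [-180.0, 17.0, -106.4]
contact_force: [2.7, 12.7, -0.8]
gripper_width: 0.0469
```

```bash
python3 -c "
from h import *
rep()"
```

```text
t 12.9 tilt 17.02 side -0.01 yawerr 0.15
c [-58.3  -0.1  77.4] Aup [22.   0.2 66.4] Alow [14.4  0.1 41.5] Blow [-138.6   -0.3   88.4]
F push 12.98 y 0.97 z -0.82 M [ 3.47 -0.83 -0.15] w 0.0469
```

Call:
carry_out:
  plan:
    - [[-0.00267, 0, 0.00142], [0, 1, 0], 255]
    - [[-0.00267, 0, 0.00142], [0, 1, 0], 255]
    - [[-0.00267, 0, 0.00142], [0, 1, 0], 255]
    - [[-0.00267, 0, 0.00142], [0, 1, 0], 255]
    - [[-0.00267, 0, 0.00142], [0, 1, 0], 255]
    - [[-0.00267, 0, 0.00142], [0, 1, 0], 255]
    - [[0, 0, 0], [0, 0, 0], 255]
    - [[0, 0, 0], [0, 0, 0], 255]

```text
time_s: 13.57
tcp_pos: [0.5409, -0.1092, 0.2322]
eef_rot: [-180.0, 11.0, -106.4]
contact_force: [3.5, 12.3, -2.5]
gripper_width: 0.0475
```

```bash
python3 -c "
from h import *
rep()"
```

```text
t 13.57 tilt 11.01 side -0.02 yawerr 0.15
c [-58.9  -0.1  68.8] Aup [22.1  0.1 66.3] Alow [17.2  0.1 40.8] Blow [-139.9   -0.3   71.3]
F push 12.76 y 0.09 z -2.54 M [ 4.09 -0.64 -0.17] w 0.0475
```

Call:
carry_out:
  plan:
    - [[-0.00267, 0, 0.00142], [0, 1, 0], 255]
    - [[-0.00267, 0, 0.00142], [0, 1, 0], 255]
    - [[-0.00267, 0, 0.00142], [0, 1, 0], 255]
    - [[-0.00267, 0, 0.00142], [0, 1, 0], 255]
    - [[0, 0, 0], [0, 0, 0], 255]
    - [[0, 0, 0], [0, 0, 0], 255]

```text
time_s: 14.07
tcp_pos: [0.5442, -0.0983, 0.2283]
eef_rot: [-180.0, 7.0, -106.4]
contact_force: [0.6, 13.2, -1.7]
gripper_width: 0.0477
```

```bash
python3 -c "
from h import *
rep()"
```

```text
t 14.07 tilt 7.0 side -0.03 yawerr 0.16
c [-58.7  -0.2  63.1] Aup [22.2  0.  66.2] Alow [19.1  0.  40.4] Blow [-139.7   -0.4   59.9]
F push 12.82 y 3.06 z -1.75 M [ 4.38 -0.42 -0.28] w 0.0477
```

Call:
carry_out:
  plan:
    - [[-0.00267, 0, 0.00142], [0, 1, 0], 255]
    - [[-0.00267, 0, 0.00142], [0, 1, 0], 255]
    - [[-0.00267, 0, 0.00142], [0, 1, 0], 255]
    - [[-0.00267, 0, 0.00142], [0, 1, 0], 255]
    - [[-0.00267, 0, 0.00142], [0, 1, 0], 255]
    - [[0, 0, 0], [0, 0, 0], 255]
    - [[0, 0, 0], [0, 0, 0], 255]

```text
time_s: 14.65
tcp_pos: [0.5481, -0.085, 0.2223]
eef_rot: [-179.9, 2.0, -106.4]
contact_force: [1.2, 13.8, -2.1]
gripper_width: 0.0477
```

```bash
python3 -c "
from h import *
rep()"
```

```text
t 14.65 tilt 2.01 side -0.05 yawerr 0.17
c [-58.2  -0.3  55.9] Aup [22.2 -0.  66.1] Alow [21.3 -0.1 40.1] Blow [-138.6   -0.5   45.7]
F push 13.62 y 2.68 z -2.12 M [ 4.83 -0.29 -0.49] w 0.0477
```

Call:
carry_out:
  plan:
    - [[-0.00267, 0, 0.00142], [0, 1, 0], 255]
    - [[-0.00267, 0, 0.00142], [0, 1, 0], 255]
    - [[0, 0, 0], [0, 0, 0], 255]
    - [[0, 0, 0], [0, 0, 0], 255]

```text
time_s: 14.98
tcp_pos: [0.5497, -0.0799, 0.2197]
eef_rot: [-179.9, 0.0, -106.4]
contact_force: [0.5, 13.2, -2.3]
gripper_width: 0.0475
```

```bash
python3 -c "
from h import *
rep()
im=r.capture('wrist');cv2.imwrite('pics/w5.png',im[:,:,::-1]);im=r.capture('scene')
cv2.imwrite('pics/c5.png',cv2.resize(im[200:370,240:400,::-1],None,fx=3.5,fy=3.5,interpolation=cv2.INTER_CUBIC))"
```

```text
t 14.98 tilt 0.01 side -0.06 yawerr 0.18
c [-57.7  -0.3  53.2] Aup [22.3 -0.1 66.2] Alow [22.3 -0.1 40.2] Blow [-137.7   -0.6   40.3]
F push 12.85 y 3.19 z -2.26 M [ 5.04 -0.05 -0.52] w 0.0475
```

View pics/c5.png

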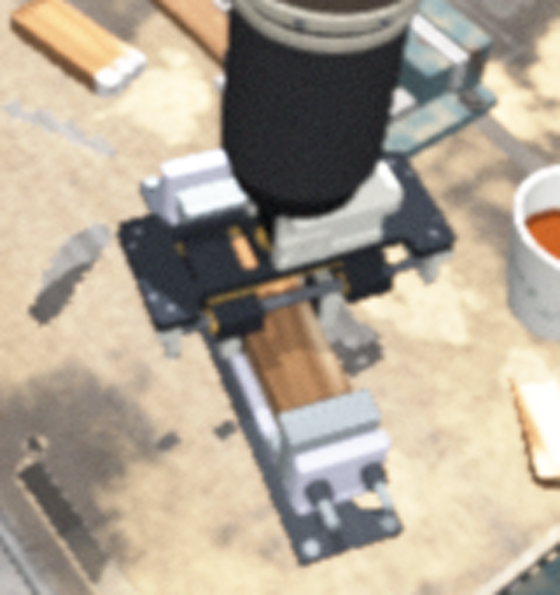

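The scene view shows the block lying flat with jaw 1 still pushed back. I'll ease it back to the middle before letting go.

Call:
carry_out:
  plan:
    - [[-0.001, 0, 0], [0, 0, 0], 255]
    - [[-0.0015, 0, 0], [0, 0, 0], 255]
    - [[-0.0015, 0, 0], [0, 0, 0], 255]
    - [[-0.0015, 0, 0], [0, 0, 0], 255]
    - [[-0.0015, 0, 0], [0, 0, 0], 255]
    - [[-0.0015, 0, 0], [0, 0, 0], 255]
    - [[-0.0015, 0, 0], [0, 0, 0], 255]
    - [[-0.0015, 0, 0], [0, 0, 0], 255]
    - [[-0.001, 0, 0], [0, 0, 0], 255]
    - [[-0.0005, 0, 0], [0, 0, 0], 255]
    - [[0, 0, 0], [0, 0, 0], 255]
    - [[0, 0, 0], [0, 0, 0], 255]

```text
time_s: 16.08
tcp_pos: [0.5529, -0.069, 0.2197]
eef_rot: [-180.0, -0.1, -106.4]
contact_force: [1.2, 2.7, -6.3]
gripper_width: 0.0474
```

```bash
python3 -c "
from h import *
rep()"
```

```text
t 16.08 tilt -0.09 side -0.01 yawerr 0.18
c [-68.8  -0.3  53.2] Aup [11.2 -0.  66.3] Alow [11.2 -0.  40.3] Blow [-148.8   -0.5   40.1]
F push 2.93 y -0.38 z -6.26 M [ 1.23 -0.66 -0.27] w 0.0474
```

Call:
carry_out:
  plan:
    - [[-0.001, 0, 0], [0, 0, 0], 255]
    - [[-0.001, 0, 0], [0, 0, 0], 255]
    - [[-0.0005, 0, 0], [0, 0, 0], 255]
    - [[0, 0, 0], [0, 0, 0], 255]
    - [[0, 0, 0], [0, 0, 0], 255]

```text
time_s: 16.5
tcp_pos: [0.5536, -0.0666, 0.2198]
eef_rot: [-180.0, -0.1, -106.4]
contact_force: [1.9, -2.5, -5.5]
gripper_width: 0.048
```

```bash
python3 -c "
from h import *
rep()"
```

```text
t 16.5 tilt -0.11 side -0.01 yawerr 0.17
c [-71.2  -0.3  53.3] Aup [ 8.8 -0.  66.5] Alow [ 8.8 -0.  40.5] Blow [-151.2   -0.5   40.2]
F push -1.88 y -2.57 z -5.47 M [-0.36 -0.96 -0.33] w 0.048
```

Call:
carry_out:
  plan:
    - [[0.0003, 0, 0.0004], [0, 0, 0], 255]
    - [[0, 0, 0.0004], [0, 0, 0], 255]
    - [[0, 0, 0], [0, 0, 0], 255]
    - [[0, 0, 0], [0, 0, 0], 255]

```text
time_s: 16.83
tcp_pos: [0.5536, -0.0667, 0.2196]
eef_rot: [-180.0, -0.1, -106.4]
contact_force: [-1.3, -0.3, 5.4]
gripper_width: 0.0472
```

```bash
python3 -c "
from h import *
rep()"
```

```text
t 16.83 tilt -0.09 side -0.03 yawerr 0.15
c [-71.1  -0.3  53.1] Aup [ 8.8 -0.1 66.2] Alow [ 8.9 -0.1 40.2] Blow [-151.1   -0.5   40. ]
F push -0.63 y 1.17 z 5.43 M [ 0.19  0.44 -0.35] w 0.0472
```

Seated: the ledges now press up at 5 N and there is almost no net side force. Opening and retreating.

Call:
carry_out:
  plan:
    - [[0, 0, 0], [0, 0, 0], 180]
    - [[0, 0, 0], [0, 0, 0], 110]
    - [[0, 0, 0], [0, 0, 0], 40]
    - [[0, 0, 0], [0, 0, 0], 0]
    - [[0, 0, 0], [0, 0, 0], 0]
    - [[0, 0, 0], [0, 0, 0], 0]
    - [[0, 0, 0], [0, 0, 0], 0]
    - [[0, 0, 0], [0, 0, 0], 0]

```text
time_s: 17.5
tcp_pos: [0.5535, -0.0667, 0.2189]
eef_rot: [180.0, -0.1, -106.4]
contact_force: [0.1, -0.5, -0.4]
gripper_width: 0.0839
```

Call:
carry_out:
  plan:
    - [[0, 0, -0.005], [0, 0, 0], 0]
    - [[0, 0, -0.015], [0, 0, 0], 0]
    - [[0, 0, -0.025], [0, 0, 0], 0]
    - [[0, 0, -0.03], [0, 0, 0], 0]
    - [[0, 0, -0.03], [0, 0, 0], 0]
    - [[0, 0, -0.03], [0, 0, 0], 0]
    - [[-0.02, 0, -0.02], [0, 0, 0], 0]
    - [[-0.03, 0, -0.01], [0, 0, 0], 0]
    - [[-0.03, 0, 0], [0, 0, 0], 0]
    - [[-0.03, 0, 0], [0, 0, 0], 0]
    - [[-0.03, 0, 0], [0, 0, 0], 0]
    - [[-0.02, 0, 0], [0, 0, 0], 0]

```text
time_s: 18.5
tcp_pos: [0.5991, 0.0892, 0.3843]
eef_rot: [-180.0, -0.1, -106.3]
contact_force: [1.2, 0.5, -0.2]
gripper_width: 0.0875
```

```bash
python3 -c "
from h import *
p,R,s=pose();print(p,s['contact_force'],s['gripper_width'])
im=r.capture('wrist')[:,:,::-1];t=r.capture('top')[:,:,::-1];sc=r.capture('scene')[:,:,::-1]
cv2.imwrite('pics/top6.png',t);cv2.imwrite('pics/w6.png',im);w=r.get_calibration('wrist');np.savez('w6c.npz',**w)
a=cv2.resize(im[:250,150:430],(400,357),interpolation=cv2.INTER_CUBIC); b=cv2.resize(sc[230:360,270:370],(275,357),interpolation=cv2.INTER_CUBIC)
c=cv2.resize(t[195:265,285:425],(460,230),interpolation=cv2.INTER_CUBIC)
o=np.zeros((590,680,3),np.uint8);o[:357,:400]=a;o[:357,402:677]=b;o[358:588,:460]=c;cv2.imwrite('pics/c6.png',o)
d=cv2.absdiff(t,cv2.imread('pics/top0.png')).mean(2)
for n,(u,v) in dict(short=(237,207),wide=(241,271),mug=(402,148)).items(): print(n,d[v-25:v+25,u-35:u+35].mean().round(2))
"
```

```text
[0.59911535 0.08919268 0.38434087] [ 1.19880999  0.49003087 -0.20148388] 0.08753783048362344
short 29.87
wide 57.34
mug 16.33
```

View pics/c6.png

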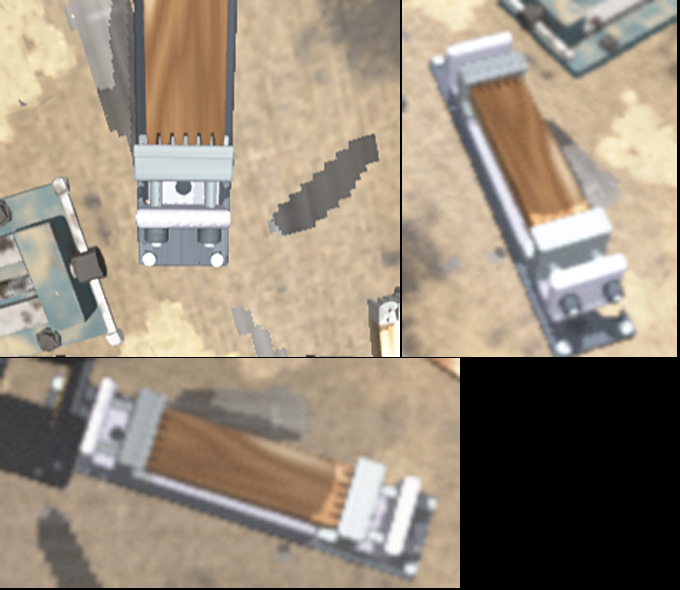

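Both ends lie under both lips, flat and centred. The arm covers part of the top view, so I'll check the other objects in the scene view and hand in.

```bash
python3 -c "
from h import *
a=cv2.cvtColor(r.capture('scene'),cv2.COLOR_RGB2GRAY).astype(np.float32);b=cv2.imread('pics/scene0.png',0).astype(np.float32)
for n,(u,v) in dict(short=(263,212),wide=(213,240),mug=(406,275)).items():
    A,B=[np.ascontiguousarray(x[v-25:v+25,u-28:u+28]) for x in(a,b)]; print(n,cv2.phaseCorrelate(A,B,cv2.createHanningWindow((56,50),cv2.CV_32F)),abs(A-B).mean())
r.close_job()"
```

```text
short ((0.07277464938399092, 0.07968710290586145), 0.8107774833043416) 10.595357
wide ((0.06713549737274604, -0.08691227322414719), 0.7800066725413004) 8.723928
mug ((0.05928422241391473, 0.010830817074744203), 0.9429175341924032) 9.405357
the job is handed in; nothing more can be done
```

The 160 mm block is loaded: it lies flat, with both ends under both lips. I handed the job in at about 19 s of the 58 s allowed.

- **Loading:** I gripped the block across its middle and tilted it 23°. I felt for the -y jaw, which began to yield at about 3 N, and pushed it back about 15.5 mm. Readings while pushing and lowering were at most 13.6 N. I then lowered the other end past the second lip, eased the block back to the middle and let go.
- **Before release:** its centre was at 53.1 mm high (53 expected) and within about 0.1 mm of the carriage's middle. The ledges pressed up with 5 N and the side force was close to zero.
- **After release:** the wrist, scene and top views show both ends under the lips. The robot is clear of everything.
- **Other objects:** the two other blocks and the mug shifted by no more than about 0.1 pixel in the scene view, so they have not moved.
- **Checks that disagreed:**
    - Part-way through the push, force gave 12.6 mm of jaw travel and position gave 14.3 mm. They agreed to within about 1 mm at full push.
    - The plain before/after difference in the top view was large, most likely because of the arm and its shadow, so I used the scene view instead.
    - Easing back showed about 5 N of downward pull, probably friction at the jaws. It went away when I lowered the block 0.8 mm onto the ledges.

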